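Bolt up the packing crate

ROBOT

A 6-joint arm with a two-finger parallel gripper is mounted at the origin on the work surface. World frame = base frame: x ahead of the robot, y to its left, z up, the work surface at z = 0. Lengths are in mm, angles in degrees, forces in N, time in s.
With the tool pointing down it reaches from about 275 to 725 mm from the base axis. Payload 5.6 kg.
Tool frame: the origin (TCP) lies midway between the tips of the shut fingers; the grasp point (between the pads) lies bot.tcp_to_grasp behind it (bot.tcp_to_grasp is the distance from the TCP to the grasp point, in mm); z points along the fingers, y is the line along which they close (so a half turn about z gives the same grasp; the last joint's range is limited). The gripper opens to 85 mm and grips with 20 to 120 N. Pads are 22 mm wide; open, the fingers measure 114 mm over their backs; the gripper's body (76 mm by 85 mm) begins 54 mm behind the grasp point. The pads swing forward as they close: fully open they stand 13 mm farther back than shut.
Start: joints at [93.14, 14.616, 6.199, 0, -81.583, -16.306], TCP at [125.253, 535.541, 231.283] pointing down, gripper open.
Joint ranges: [-168.99, 168.99], [-69.2, 112.95], [-62.41, 85.93], [-164.36, 98.24], [-168.68, -3.75], [-174.98, 174.98]. Speed limits (degrees/s): [147.25, 147.25, 180, 180, 180, 180].

INTERFACE

Orientations are given as [roll, pitch, yaw] about the fixed x, y, z axes, in that order (R = Rz(yaw) Ry(pitch) Rx(roll)).
In Python, from station import bot gives the robot as it stands.
- The arm moves only by the shell command python3 -m crank 'ROWS' [OPENING]. ROWS is text: rows parted by semicolons, each of 4 numbers parted by spaces: the shift along the tool's x, y, z each as a share of 0.25 m, from -1 to 1, then the turn about the tool's z as a share of pi rad, from -1 to 1. A call has 1 to 8 rows; each row is the pose to reach, as a shift and turn from the pose commanded when the call began, along the tool's axes at that moment, turning the shorter way round; what a row does not reach only later rows make up. A row lasts 1/12 s, in which the tool goes at most 41.7 mm and 7.16 degrees, less where a joint would pass 70% of its speed; a pose out of reach is approached as far as the arm can. A call with a number of a shift or a turn outside -1 to 1 is refused whole. A call with a gripper value outside its range is refused whole. OPENING is the closure, from -1 (fully open) to 1 (shut), set as the call begins (- or left out, the last holds). The fingers move at their own pace and stop on an object; the grip force is fixed at half the most. Time passes only in rows, so rows that repeat a pose let the fingers close. It gives the time, the measured TCP pose, the force, the opening and the grip force at its end, in the units of the state.
- bot.get_state(): the state, without advancing time (a new reading comes with each control period).
- bot.get_image(name): name is "side" or "top"; returns a dict with "color" (384x512x3 uint8, blue, green, red), "camera_matrix" (3x3 intrinsics, pixels), "pose" (4x4, takes a point from camera to world coordinates). Camera axes: x right, y down, z forward; pixel columns grow to the right and rows downward; lengths in mm; the calibration is good to about 2 mm. A picture is of the moment at which its call begins. There is no depth.
- bot.close_job(): hands the job in; it is judged then, once.
Trained networks look in the newest picture that a camera, given by its name, has taken for a name from the list of things; names that differ only in an ending like _2 or _b are one class to them, and where a whole thing is asked for, a point or a joint stands for the part that bears it (a point fixed in the world has none). Each returns a list of dicts, best first, with "conf" (0 to 1); they miss things now and then, are a little off and sometimes report something else, mostly with a low value. They report only what shows in the picture. A call takes as long as a camera call.
- bot.regions_of(query, camera): "pixels" (384x512 bool, what is visible of it) and "extent" ([centre column, centre row, width, height] in pixels, round what is visible of it).
The state is a dict: "t": time; "joints": joint angles; "joint_velocities": joint speeds; "effort": joint torques, N m; "tcp_pos": TCP position; "orientation": TCP orientation; "contact_force": force on the tool from outside, world axes, zero at the start; "ft_torque": the same for the moment, N m; "gripper_width": finger opening in mm; "finger_force": force on a finger pad.
Only numpy, scipy, OpenCV 4.12 (cv2) and the standard library are available. Lean on these libraries where they do the work, as an engineer would, in place of code of your own. Each camera call takes 0.05 s, during which the arm holds its last target. There are 200 camera calls.

TASK

The packing crate's two-leaf lid is held shut by two barrel bolts; one is already shot across the joint into its keeper, the other is still drawn. Lift the drawn bolt's handle up out of its notch, slide the bolt across into its keeper, and let the handle drop fully down into the other notch. Leave the bolt that is already shot as it is.

Things in the scene. Friction and masses are not known exactly. Their poses are not given: they have to be found in the camera images.
- crate: Wooden crate, 280 x 400 mm, 110 mm high, fixed; origin under its centre, x away from the robot. Its flat lid has two leaves that meet at y = 0. Two like barrel bolts lie on it along y, rods' axes at x = -65 and +65 mm, 24 mm above the lid; either may be the drawn one, whose rod stops short of the joint. Bolt parts reach 39 mm above the lid, knobs 50. Tape roll and wooden stick at y over 85 mm.
- knob (a point): Centre of the 22 mm steel ball at the end of the drawn bolt's handle, an 8 mm bar sticking out of the rod towards the robot. It swings at 58 mm about the rod's axis; handle down, it is 39 mm above the lid, 56 mm short of the axis along x and 15 mm above it, bare lid below and to both sides. Frame: y along the rod, the way the bolt slides home; handle down, x is level, away from the robot, z up.
- bolt_slide (a joint): Travel of the drawn bolt along knob's y, in m: 0 = handle in mid first notch (drawn), 0.06 = mid second notch (shot into the keeper); starts within 5 mm of 0, end stops at -0.006 and 0.066. The notches, 26 mm wide and open upward, are in an upright strip 24 mm from the axis, 38 mm tall; handle down, the bolt has some 9 mm of play each way; handle up, it slides against about 1 N.
- bolt_lift (a joint): Angle of the drawn bolt's handle in rad: 0 = fully down in a notch (bar then rises 15 degrees from level towards the knob), growing as it is lifted over towards upright, stop at 1.25. Above about 0.5 it clears the strip between the notches. Let go, it falls by its own weight.
- other_knob (a point): Centre of the like 22 mm ball knob of the other bolt, whose rod already bridges the joint into its keeper; it must stay as it is. Frame as for knob.

How it is judged (in metres and radians):
On the way, in this order (a step that is already met when the one before it is completed fails the run):
1. the drawn bolt's handle is lifted out of its notch before the bolt is slid (value of joint bolt_lift above 0.35 rad and value of joint bolt_slide below 0.015 m), for 0.05 s.
2. the bolt is slid across with its handle up (value of joint bolt_lift above 0.2 rad and value of joint bolt_slide above 0.045 m), for 0.02 s.
At the end, for the whole second after the job is handed in: The bolt that was drawn stands in its keeper (slide over 48 mm), its handle fully down in the second notch (within 0.12 rad, 7 degrees) and at rest; the other bolt's knob is within 15 mm of where it was (value of joint bolt_slide above 0.048 m and value of joint bolt_lift below 0.12 rad and velocity of joint bolt_lift between -0.05 and 0.05 rad/s and velocity of joint bolt_slide between -0.01 and 0.01 m/s and distance of other_knob from where it was at the start of the episode below 0.015 m); the robot touches nothing.
It fails at once if the other bolt, already shot, is moved by more than 15 mm (distance of other_knob from where it was at the start of the episode above 0.015 m).
It also fails if it takes over 37 s, if anything falls off the work surface, if the arm or the gripper's body presses on something with over 40 N, if the wrist force passes 120 N, or if a joint passes its speed limit or range.

## Working session

There is one attempt and no reset: what is moved stays moved. The work goes in short steps, Python scripts to look and compute and a shell command to move; the robot and the scene stay as the last step left them, time stands still between calls to the robot, and variables do not carry over. Pictures are saved under pics/ and viewed, at most 10 in all, crops included, and the job is handed in when it is done.

```bash
mkdir -p pics; cat > h.py <<'E'
import numpy as np,cv2
from station import bot
def ray(im,u,v):
    K=im["camera_matrix"];P=im["pose"]
    d=P[:3,:3]@np.linalg.solve(K,[u,v,1.]);return P[:3,3],d
def onz(im,u,v,z):
    o,d=ray(im,u,v);return o+d*(z-o[2])/d[2]
def proj(im,p):
    P=im["pose"];c=P[:3,:3].T@(np.array(p)-P[:3,3]);q=im["camera_matrix"]@c;return q[:2]/q[2]
def tri(rs):
    A=np.zeros((3,3));b=np.zeros(3)
    for o,d in rs:
        d=d/np.linalg.norm(d);M=np.eye(3)-np.outer(d,d);A+=M;b+=M@o
    return np.linalg.solve(A,b)
E
python3 - <<'E'
from h import *
for c in("top","side"):
    im=bot.get_image(c);cv2.imwrite(f"pics/{c}0.png",im["color"])
    print(c,im["pose"].round(2).tolist(),im["camera_matrix"].round(1).tolist())
    for q in("knob","other_knob","crate"):
        for r in bot.regions_of(q,c)[:3]:
            e=r["extent"];print(q,round(r["conf"],2),np.round(e,1),onz(im,e[0],e[1],149 if q!="crate" else 110).round(1))
s=bot.get_state();print(s)
print(bot.tcp_to_grasp)
E
```

```text
top [[0.02, -0.99, 0.14, 509.83], [-1.0, -0.02, -0.0, -15.77], [0.01, -0.14, -0.99, 757.34], [0.0, 0.0, 0.0, 1.0]] [[414.9, 0.0, 254.0], [0.0, 414.9, 190.8], [0.0, 0.0, 1.0]]
knob 0.82 [347.3 172.  121.2  48.4] [ 628.4 -157.6  149. ]
other_knob 0.59 [311.7 258.9 121.4  52.1] [ 499.2 -104.4  149. ]
crate 0.96 [286.6 201.2 259.5 184.6] [587.3 -70.5 110. ]
side [[1.0, -0.04, 0.06, 549.75], [-0.08, -0.67, 0.74, -492.42], [0.01, -0.74, -0.67, 579.43], [0.0, 0.0, 0.0, 1.0]] [[469.2, 0.0, 248.7], [0.0, 469.2, 192.1], [0.0, 0.0, 1.0]]
knob 0.84 [304.9 289.8  84.8 120.8] [ 640.8 -183.6  149. ]
other_knob 0.75 [181.5 260.2  67.2 118. ] [ 502.7 -131.9  149. ]
crate 0.92 [270.4 264.7 269.2 238.6] [ 611.5 -114.2  110. ]
{'t': 0.4, 'joints': array([ 9.31403180e+01,  1.46199528e+01,  6.18970745e+00, -3.19608444e-03,
       -8.15834964e+01, -1.63070991e+01]), 'joint_velocities': array([ 0.12027779, -0.06062099,  0.06699738,  0.10626564,  0.08781813,
        0.05098991]), 'effort': array([ 2.04669282e-04, -3.85932076e+01,  2.37775147e+01,  5.36168173e+00,
       -1.89131904e-03, -3.06236913e-06]), 'tcp_pos': array([125.23403957, 535.47384809, 231.1725435 ]), 'orientation': array([ 1.79985923e+02, -8.24118622e-04, -1.31672492e+01]), 'contact_force': array([-0.35888455, -0.24516307, -0.27236794]), 'ft_torque': array([-0.02654688, -0.04755003,  0.03296505]), 'finger_force': 0.0, 'gripper_width': 85.19712594678091}
18.700000000000003
```

View pics/top0.png

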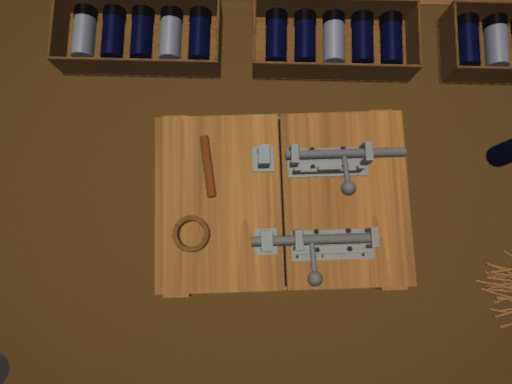

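View pics/side0.png

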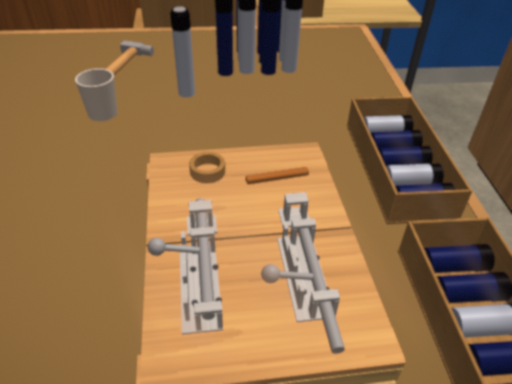

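The top view shows the drawn bolt is the far one: its rod is short of the joint, with the knob at (348,188) top and (270,273) side. The other bolt's knob is at (315,279) top and (157,247) side. Next I'll refine these by triangulation.

```bash
python3 - <<'E'
from h import *
ims={c:bot.get_image(c) for c in("top","side")}
def cen(c,u,v):
    g=cv2.cvtColor(ims[c]["color"],cv2.COLOR_BGR2HSV);m=((g[...,1]<70)&(g[...,2]>60)).astype(np.uint8)
    b=np.zeros_like(m);cv2.circle(b,(u,v),13,1,-1);m&=b
    m=cv2.morphologyEx(m,cv2.MORPH_OPEN,cv2.getStructuringElement(cv2.MORPH_ELLIPSE,(11,11)))
    ys,xs=np.nonzero(m);print(c,len(xs),xs.mean() if len(xs) else 0,ys.mean() if len(xs) else 0)
    return (xs.mean(),ys.mean()) if len(xs)>40 else (u,v)
for n,t,s in(("knob",(348,188),(270,273)),("other",(315,279),(157,247))):
    p,q=cen("top",*t),cen("side",*s)
    rs=[ray(ims["top"],*p),ray(ims["side"],*q)];X=tri(rs)
    print(n,X.round(1),[np.round(proj(ims[c],X)-w,1) for c,w in(("top",p),("side",q))],onz(ims["top"],*p,149).round(1),onz(ims["side"],*q,149).round(1))
# yaw from rods and joint (top) 
T=ims["top"]
for a,b,z in(((288,155),(405,152),134),((253,241.5),(370,239),134),((281,119),(285,287),110)):
    A,B=onz(T,*a,z),onz(T,*b,z);d=A-B;print(A.round(),B.round(),np.degrees(np.arctan2(d[1],d[0])).round(2))
# tall things: mug rim, bottles on the side view
for u,v in((98,75),(182,12),(182,90),(100,115)):print(onz(ims["side"],u,v,0).round())
E
```

```text
top 138 348.1159420289855 187.64492753623188
side 184 271.30434782608694 271.9076086956522
knob [ 605.2 -158.   151.2] [array([-0. , -0.5]), array([-0.6,  0.1])] [ 604.8 -158.5  149. ] [ 606.3 -156.2  149. ]
top 160 314.5 278.0375
side 215 156.67906976744186 245.68837209302325
other [ 472.2 -108.2  150.1] [array([-0., -0.]), array([-0.,  0.])] [ 472.1 -108.4  149. ] [ 472.1 -107.2  149. ]
[656. -70. 134.] [ 665. -251.  134.] 92.75
[523. -19. 134.] [ 530. -194.  134.] 92.37
[721. -60. 110.] [455. -69. 110.] 1.93
[258. 611.   0.]
[ 458. 1015.    0.]
[472. 524.   0.]
[292. 424.   0.]
```

```bash
R='0.2 0.18 0 0;0.4 0.36 0 0;0.55 0.5 0 0;0.7 0.63 0 0;0.833 0.755 0 0;0.833 0.755 0 0;0.833 0.755 0 0'; python3 -m crank '0.15 0.136 0 0;0.3 0.27 0 0;0.45 0.41 0 0;0.6 0.54 0 0;0.75 0.68 0 0;0.833 0.755 0 0;0.833 0.755 0 0;0.833 0.755 0 0' -1
python3 -m crank '0.15 0.136 0 0;0.3 0.27 0 0;0.45 0.41 0 0;0.6 0.54 0 0;0.75 0.68 0 0;0.833 0.755 0 0;0.833 0.755 0 0;0.833 0.755 0 0'
```

```text
t: 1.17
tcp_pos: [286.9, 300.6, 232.0]
orientation: [-180.0, -0.1, -13.4]
contact_force: [-0.4, 0.1, -0.3]
gripper_width: 85.2
finger_force: 0.0
t: 1.83
tcp_pos: [446.8, 69.3, 231.0]
orientation: [179.9, -0.0, -13.5]
contact_force: [-0.2, 0.7, 0.1]
gripper_width: 85.4
finger_force: 0.0
```

```bash
python3 -m crank '0.15 0.136 0 -0.03;0.3 0.27 0 -0.06;0.45 0.41 0 -0.086;0.6 0.54 0 -0.086;0.75 0.68 0 -0.086;0.834 0.755 0 -0.086;0.834 0.755 0 -0.086;0.834 0.755 0 -0.086'
python3 -m crank '0 0 0 0;0 0 0 0'
```

```text
t: 2.5
tcp_pos: [606.6, -162.4, 228.6]
orientation: [180.0, 0.2, 2.1]
contact_force: [-1.3, 1.6, -1.3]
gripper_width: 85.4
finger_force: 0.0
t: 2.67
tcp_pos: [604.8, -157.8, 230.9]
orientation: [-180.0, 0.0, 2.3]
contact_force: [0.9, 0.2, 0.3]
gripper_width: 85.5
finger_force: 0.0
```

```bash
python3 -m crank '0 0 0.1 0;0 0 0.2 0;0 0 0.28 0;0 0 0.34 0;0 0 0.38 0;0 0 0.404 0;0 0 0.404 0;0 0 0.404 0' -1
python3 -m crank '0 0 0 0;0 0 0 0;0 0 0 0;0 0 0 0;0 0 0 0;0 0 0 0;0 0 0 0;0 0 0 0' 1
python3 - <<'E'
from h import *
im=bot.get_image("side");cv2.imwrite("pics/s1.png",cv2.resize(im["color"][150:350,150:400],None,fx=3,fy=3))
s=bot.get_state();print(s["gripper_width"],s["finger_force"],s["contact_force"].round(1),s["tcp_pos"].round(1))
E
```

```text
t: 3.33
tcp_pos: [605.2, -157.8, 131.3]
orientation: [180.0, -0.1, 2.4]
contact_force: [-0.4, 0.3, 1.1]
gripper_width: 85.2
finger_force: 0.0
t: 4.0
tcp_pos: [605.0, -158.3, 130.7]
orientation: [180.0, -0.0, 2.3]
contact_force: [-0.5, 0.5, 3.1]
gripper_width: 18.9
finger_force: 58.4
18.98388227542039 58.4232223033905 [-1.2 -0.8  2.6] [ 605.  -158.3  130.7]
```

View pics/s1.png

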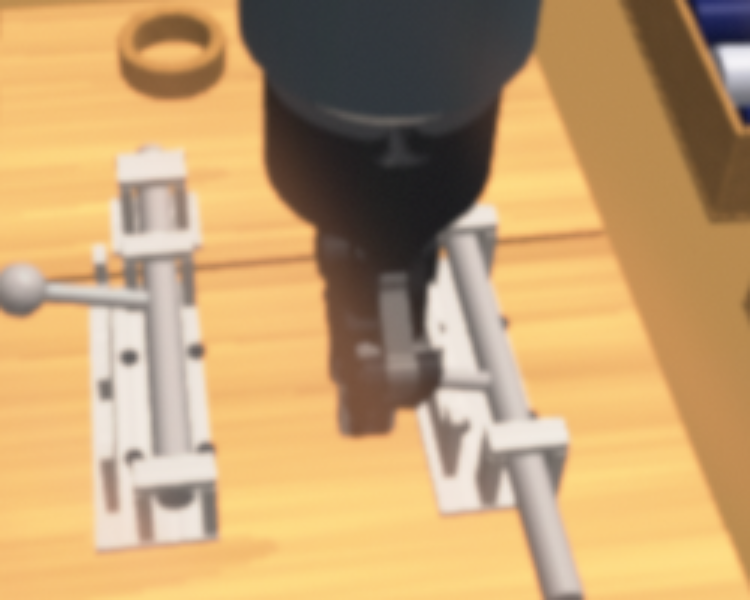

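```bash
python3 -m crank '0.005 0 -0.02 0;0.0136 0 -0.038 0;0.023 0 -0.056 0;0.034 0 -0.073 0;0.046 0 -0.09 0;0.06 0 -0.104 0;0.078 0 -0.12 0;0.098 0 -0.134 0' 1
python3 -m crank '0 0 0 0;0 0 0 0;0 0 0 0'
python3 - <<'E'
from h import *
im=bot.get_image("side");cv2.imwrite("pics/s2.png",cv2.resize(im["color"][150:350,150:400],None,fx=3,fy=3))
s=bot.get_state();print(s["gripper_width"],s["finger_force"],s["contact_force"].round(1),s["tcp_pos"].round(1))
E
```

```text
t: 4.72
tcp_pos: [629.1, -157.1, 163.9]
orientation: [-180.0, 0.1, 2.3]
contact_force: [-2.2, 1.0, -4.3]
gripper_width: 18.6
finger_force: 58.7
t: 4.97
tcp_pos: [629.5, -157.2, 164.0]
orientation: [180.0, -0.0, 2.3]
contact_force: [-0.5, 0.6, -3.2]
gripper_width: 18.3
finger_force: 58.7
18.602500666410968 58.71004521846771 [-0.2 -0.2 -3.5] [ 629.4 -157.2  163.9]
```

View pics/s2.png

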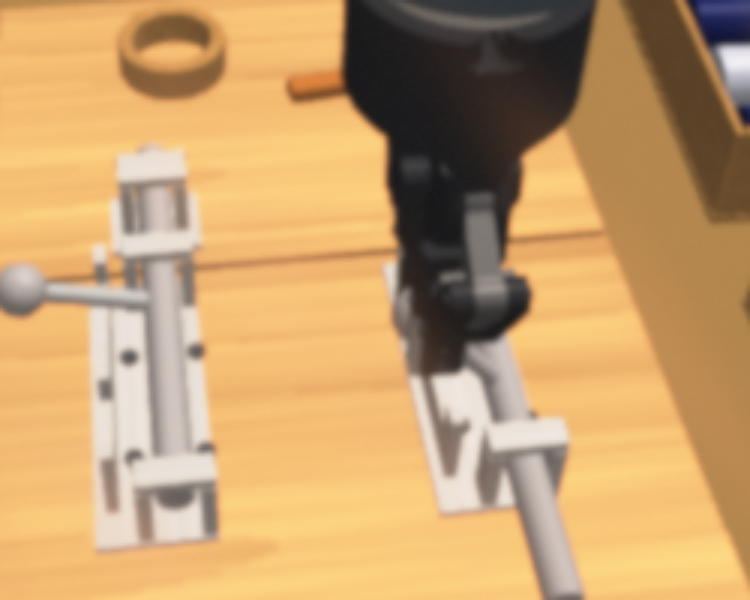

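The handle is up and the knob is still held. Now I'll slide it 60 mm.

```bash
python3 -m crank '0 -0.03 0 0;0 -0.07 0 0;0 -0.11 0 0;0 -0.15 0 0;0 -0.19 0 0;0 -0.22 0 0;0 -0.24 0 0;0 -0.24 0 0' 1
python3 -m crank '0 0 0 0;0 0 0 0'
python3 - <<'E'
from h import *
im=bot.get_image("side");cv2.imwrite("pics/s3.png",cv2.resize(im["color"][150:350,150:400],None,fx=3,fy=3))
s=bot.get_state();print(s["gripper_width"],s["finger_force"],s["contact_force"].round(1),s["tcp_pos"].round(1))
E
```

```text
t: 5.68
tcp_pos: [626.6, -95.7, 164.1]
orientation: [-180.0, 0.0, 2.4]
contact_force: [-3.1, 1.0, -0.9]
gripper_width: 18.6
finger_force: 59.1
t: 5.85
tcp_pos: [626.7, -97.3, 164.0]
orientation: [-180.0, 0.0, 2.3]
contact_force: [-3.5, 0.2, 0.6]
gripper_width: 18.7
finger_force: 59.1
18.350666642629605 59.138057827949524 [-4.3 -0.   0.4] [626.7 -97.4 164. ]
```

View pics/s3.png

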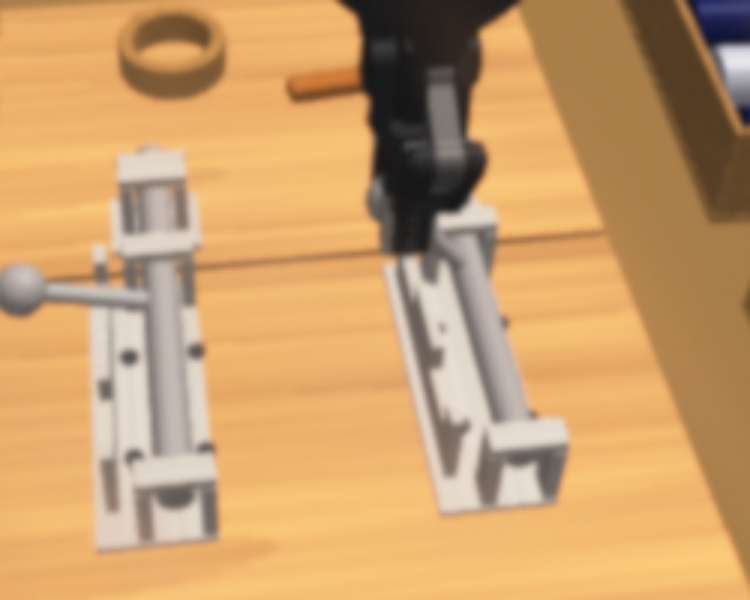

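```bash
python3 -m crank '-0.02 0 0.014 0;-0.038 0 0.03 0;-0.052 0 0.044 0;-0.064 0 0.061 0;-0.075 0 0.078 0;-0.084 0 0.096 0;-0.093 0 0.115 0;-0.098 0 0.132 0' 1
python3 -m crank '0 0 0 0;0 0 0 0;0 0 0 0'
python3 - <<'E'
from h import *
im=bot.get_image("side");cv2.imwrite("pics/s4.png",cv2.resize(im["color"][150:350,150:400],None,fx=3,fy=3))
E
```

```text
t: 6.57
tcp_pos: [601.9, -98.8, 131.3]
orientation: [179.9, 0.0, 2.3]
contact_force: [-8.4, 0.8, 30.5]
gripper_width: 19.0
finger_force: 62.7
t: 6.82
tcp_pos: [601.9, -99.0, 132.0]
orientation: [179.9, 0.0, 2.3]
contact_force: [-4.5, -1.3, 10.7]
gripper_width: 18.3
finger_force: 60.8
```

View pics/s4.png

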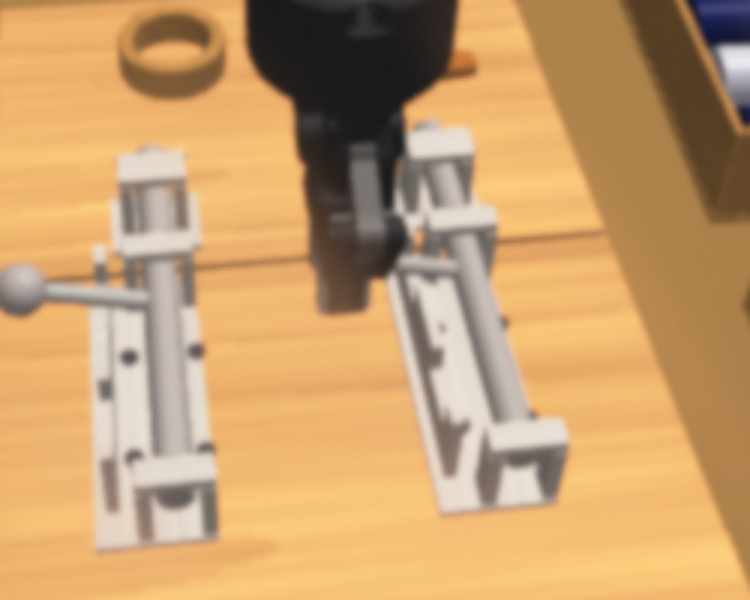

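The handle is down against its stop and the rod is through the keeper. I'll release and retreat upward.

```bash
python3 -m crank '0 0 0 0;0 0 0 0;0 0 0 0;0 0 0 0;0 0 0 0;0 0 0 0;0 0 0 0;0 0 0 0' -1
python3 -m crank '0 0 -0.05 0;0 0 -0.12 0;0 0 -0.2 0;0 0 -0.3 0;0 0 -0.4 0;-0.1 0 -0.45 0;-0.25 0 -0.45 0;-0.4 0 -0.45 0'
python3 -m crank '0 0.15 0 0;0 0.3 0 0;0 0.45 0 0;0 0.6 0 0;0 0.6 0 0;0 0.6 0 0;0 0.6 0 0;0 0.6 0 0'
python3 - <<'E'
from h import *
ims={c:bot.get_image(c) for c in("top","side")}
cv2.imwrite("pics/e.png",np.vstack([cv2.resize(ims["top"]["color"][100:300,150:416],None,fx=1.5,fy=1.5),cv2.resize(ims["side"]["color"][150:350,134:400],None,fx=1.5,fy=1.5)]))
E
```

```text
t: 7.53
tcp_pos: [602.4, -98.2, 130.7]
orientation: [-180.0, 0.0, 2.3]
contact_force: [0.2, -1.4, 0.1]
gripper_width: 85.6
finger_force: 0.0
t: 8.2
tcp_pos: [502.1, -102.2, 243.5]
orientation: [-180.0, -0.1, 2.3]
contact_force: [0.6, -0.1, 0.7]
gripper_width: 85.6
finger_force: 0.0
t: 8.87
tcp_pos: [508.7, -251.4, 243.4]
orientation: [-180.0, -0.0, 2.4]
contact_force: [0.1, 0.9, -0.0]
gripper_width: 85.3
finger_force: 0.0
```

View pics/e.png

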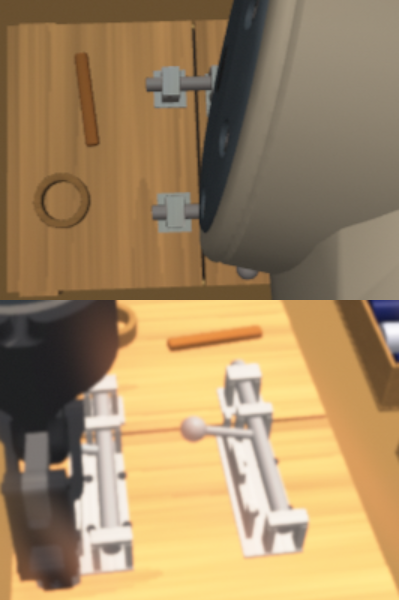

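The rod is through the keeper and the handle looks down, with the knob at about (263,235) in the side view. I'll check that against the expected projection and hand in.

```bash
python3 - <<'E'
from h import *
im=bot.get_image("side")
a=proj(im,[602.8,-98,150.5]);print(a,proj(im,[606,-98,160]))
if np.hypot(*(a-[262.7,235.3]))<3.5: print(bot.close_job())
E
```

```text
[263.3413187  234.03537457] [266.18106139 228.63434654]
the job is handed in; nothing more can be done
None
```

The drawn bolt, the far one, is slid about 60 mm into its keeper with its handle down in the second notch. I did not touch the other bolt. The job was handed in at about 9 s, and no verdict was returned.

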